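# Show where the large hole saw goes

## Robot

A 7-joint arm with a two-finger parallel gripper is mounted at the origin on the work surface. World frame = base frame: x ahead of the robot, y to its left, z up, the work surface at z = 0. Lengths are in m, angles in rad, forces in N, time in s.
With the tool pointing down it reaches from about 0.4 to 0.85 m from the base axis. Payload 10.4 kg.
Tool frame: the origin (TCP) lies between the finger pads, 19 mm behind the fingertips; this is the grasp point; z points along the fingers, y is the line along which they close (so a half turn about z gives the same grasp; the last joint's range is limited). The gripper opens to 87 mm and grips with 3 to 60 N. Pads are 19 mm wide; open, the fingers measure 117 mm over their backs; the gripper's body (75 mm by 190 mm) begins 51 mm behind the grasp point.
Start: joints at [1.317, 0.332, -0.065, 1.46, 0.022, 1.35, -0.088], TCP at [0.143, -0.608, 0.241] pointing down, gripper open.
Joint ranges: [-2.6, 2.6], [-0.5, 2.12], [-1.47, 1.34], [0.16, 2.42], [-1.27, 4.41], [0.06, 2.06], [-2.6, 2.6]. Speed limits (rad/s): [2.22, 2.22, 2.79, 2.79, 3.14, 3.14, 3.14].

## Interface

Orientations are given as a unit quaternion [x, y, z, w].
In Python, from bench import r gives the robot as it stands.
- The arm moves only by the tool arm_command, never from a script. Its argument "moves" is one flat list of numbers, 4 for each row, row after row: the shift along the tool's x, y, z in cm, then the turn about the tool's z in degrees. A call has 1 to 12 rows; each row shifts and turns the commanded pose from where the row before left it, along the tool's axes as they then stand; what a row does not reach is not made up. A row lasts 1/12 s, in which the tool goes at most 41.7 mm and 7.16 degrees, less where a joint would pass 70% of its speed; a pose out of reach is approached as far as the arm can. A call with a gripper value outside its range is refused whole. "fingers" is the opening in per cent of the stroke, from 0 (shut) to 100 (fully open), set as the call begins (left out, the last holds). The fingers move at their own pace and stop on an object; "squeeze" is the grip in N (left out, the last holds). Time passes only in rows, so rows that do not move let the fingers close. It gives the time, the measured TCP pose, the force, the opening and the grip force at its end, in the units of the state.
- r.read_state(): the state, without advancing time (a new reading comes with each control period).
- r.camera(name): name is "side" or "top"; returns the picture (420x560x3 uint8, red, green, blue); there is no depth.
- r.camera_info(name): a dict with "fx", "fy", "cx", "cy" (pixels), "k1" (the pictures are not rectified: a ray, as slopes to the right and down, at radius r is drawn at 1 + k1 r^2 times it, then the intrinsics apply), "origin" and "attitude" of the camera in the world. Camera axes: x right, y up, looking along -z (the intrinsics and any distortion apply to the point x, -y, -z); pixel columns grow to the right and rows downward; lengths in m; the calibration is good to about 2 mm. A picture is of the moment at which its call begins. camera_info takes no time and is no camera call.
- r.close_job(): hands the job in; it is judged then, once.
The state is a dict: "time": time; "joint_positions": joint angles; "joint_vel": joint speeds; "joint_torque": joint torques, N m; "ee_pos": TCP position; "eef_rot": TCP orientation; "ft_force": force on the tool from outside, world axes, zero at the start; "torque": the same for the moment, N m; "width": finger opening in m; "grip_force": force on a finger pad.
Only numpy, scipy, OpenCV 4.12 (cv2) and the standard library are available. Lean on these libraries where they do the work, as an engineer would, in place of code of your own. Each camera call takes 0.05 s, during which the arm holds its last target. There are 200 camera calls.

## Task

Show the new shop helper where the large hole saw belongs: point down at the larger of the two hole saws standing on the bench, holding the tool point about 5 cm above the middle of its top for two seconds, then point in the same way at the pocket in the open case that is made for it, and finish still pointing there. Only point: touch, lift or move nothing at any time, and travel high between the two so that you do not dip down over any other tool, pocket or the drink can.

Things in the scene. Friction and masses are not known exactly. Their poses are not given: they have to be found in the camera images.
- large_saw: The larger hole saw: a plain steel closed-topped cylinder, 64 mm diameter, 48 mm tall, standing loose on the bench teeth down. Origin at the centre of its underside, z up.
- large_saw_top (a point): Centre of the large hole saw's flat top face, 48 mm above the bench. Point here first: the tool point (TCP) 25 to 90 mm above this point and within 25 mm of it sideways.
- small_saw: The smaller hole saw, also plain steel: 38 mm diameter, 40 mm tall, standing loose on the bench. Not the one meant; leave alone. Origin at the centre of its underside.
- small_saw_top (a point): Centre of the small hole saw's top, 40 mm above the bench.
- sanding_block: Wooden sanding block with a cork sole, 90 x 60 mm and 35 mm tall, loose on the bench; leave alone. Origin at the centre of its underside, x along its length.
- sanding_block_top (a point): Centre of the sanding block's top, 35 mm above the bench.
- drink_can: Closed aluminium drink can, 66 mm diameter, 120 mm tall, standing loose on the bench; leave alone. Origin at the centre of its underside.
- drink_can_top (a point): Centre of the can's top, 120 mm above the bench.
- case: Black plastic tool case, fixed, open; origin at the centre of its base's underside. Base 190 (x) x 336 (y) x 55 mm high; its lid lies flat at +x, 180 x 336 x 28 mm high. Three square grey foam inserts with pockets lie in a row along y, in any order, in the half nearer the robot; a rack of spade bits in the other half. Nothing nearby but the can is over 90 mm tall.
- large_pocket_mouth (a point): Centre of the mouth of the large round pocket, made for the large hole saw: 70 mm diameter, 32 mm deep, empty, its foam top 50 mm above the bench. Point here second and finish here: TCP 25 to 90 mm above this point, within 25 mm of it sideways. Pocket centres are 108 mm apart in a row.
- small_pocket_mouth (a point): Centre of the mouth of the small round pocket, 44 mm diameter, 32 mm deep, empty, 50 mm above the bench. Not the one meant.
- block_pocket_mouth (a point): Centre of the mouth of the rectangular pocket for the sanding block, 96 x 66 mm, 32 mm deep, empty, 50 mm above the bench. Not the one meant.

How it is judged:
By the outcome, as a careful person would: the job done as asked, in the order asked, and still so for the second after the job is handed in, with the robot touching nothing.
It also fails if it takes over 40 s, if anything falls off the work surface, if the arm or the gripper's body presses on something with over 40 N, if the wrist force passes 120 N, or if a joint passes its speed limit or range.

## Working session

There is one attempt and no reset: what is moved stays moved. The work goes in short steps, Python scripts to look and compute and a tool call to move; the robot and the scene stay as the last step left them, time stands still between calls to the robot, and variables do not carry over. Pictures are saved under pics/ and viewed, at most 10 in all, crops included, and the job is handed in when it is done.

Besides the shell and the picture viewer there is one more tool, called after ">>>" as name(argument=value, ...) on one line, values as JSON. arm_command: Moves the arm, as the interface text tells. Its arguments: {"type":"object","properties":{"moves":{"type":"array"},"fingers":{"type":"number"},"squeeze":{"type":"number"}},"required":["moves"]}

```bash
mkdir -p pics; python3 - <<'E'
from bench import r
import cv2
for n in("top","side"):
    cv2.imwrite(f"pics/{n}1.png",r.camera(n)[:,:,::-1]); print(r.camera_info(n))
s=r.read_state();print(s["time"],s["ee_pos"],s["eef_rot"])
E
```

```text
{'fx': 436.17916952148346, 'fy': 436.17916952148346, 'cx': 278.8036398656423, 'cy': 208.3806034204195, 'k1': -0.05903668934112472, 'origin': array([ 0.31155022, -0.00827974,  1.2633935 ]), 'attitude': array([ 0.06834719, -0.05504764, -0.69937326,  0.70934862])}
{'fx': 387.819295343991, 'fy': 387.819295343991, 'cx': 276.5124577074531, 'cy': 208.41551385962055, 'k1': -0.01937362037203848, 'origin': array([ 0.46383396, -0.64156021,  0.58477831]), 'attitude': array([ 0.44906834, -0.01782825, -0.02745543,  0.89289752])}
0.1 [ 0.14292265 -0.60811628  0.24053617] [ 9.93345837e-01  1.15167867e-01 -1.08032914e-04 -6.31657427e-04]
```

View pics/top1.png

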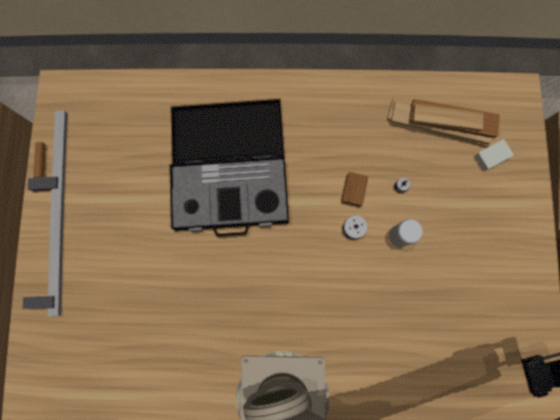

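View pics/side1.png

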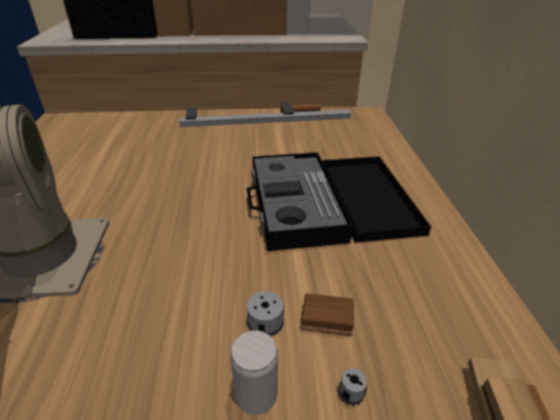

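The top view shows the large saw at (355,227), the small saw at (402,185) and the can at (409,232). The pockets are the large one at (267,202), the block one at (229,204) and the small one at (191,206). In the side view the large saw's top is at about (265,305) and the large pocket at (291,215).

```bash
cat > h.py <<'E'
from bench import r
import numpy as np, cv2
from scipy.spatial.transform import Rotation as R
def pt(n,u,v,z):
    c=r.camera_info(n);K=np.array([[c["fx"],0,c["cx"]],[0,c["fy"],c["cy"]],[0,0,1]])
    x,y=cv2.undistortPoints(np.array([[[u,v]]],float),K,np.array([c["k1"],0,0,0.]))[0,0]
    d=R.from_quat(c["attitude"]).apply([x,-y,-1]);o=c["origin"];return (o+d*(z-o[2])/d[2]).round(4)
def tool(p):
    s=r.read_state();return (R.from_quat(s["eef_rot"]).inv().apply(np.array(p)-s["ee_pos"])*100).round(1)
E
python3 - <<'E'
from h import *
for a in [("top",355,227,.048),("side",265,305,.048),("top",267,202,.05),("side",291,215,.05),("top",229,204,.05),("top",191,206,.05),("top",402,185,.04),("side",354,378,.04),("top",409,231,.12),("side",254,350,.12),("top",355,189,.035)]: print(a,pt(*a))
print(R.from_quat(r.read_state()["eef_rot"]).as_matrix().round(3))
print(tool([*pt("top",355,227,.048)[:2],.24]))
a=cv2.imread("pics/top1.png")[160:260,160:440];b=cv2.imread("pics/side1.png")[190:350,210:400]
cv2.imwrite("pics/c1.png",cv2.resize(a,None,fx=2.8,fy=2.8,interpolation=2))
E
```

```text
('top', 355, 227, 0.048) [ 0.4756 -0.1983  0.048 ]
('side', 265, 305, 0.048) [ 0.4764 -0.2005  0.048 ]
('top', 267, 202, 0.05) [0.5435 0.0501 0.05  ]
('side', 291, 215, 0.05) [0.5456 0.0503 0.05  ]
('top', 229, 204, 0.05) [0.5365 0.1579 0.05  ]
('top', 191, 206, 0.05) [0.5293 0.2663 0.05  ]
('top', 402, 185, 0.04) [ 0.6001 -0.3367  0.04  ]
('side', 354, 378, 0.04) [ 0.6032 -0.3388  0.04  ]
('top', 409, 231, 0.12) [ 0.457  -0.3296  0.12  ]
('side', 254, 350, 0.12) [ 0.4567 -0.3352  0.12  ]
('top', 355, 189, 0.035) [ 0.5877 -0.2019  0.035 ]
[[ 0.973  0.229 -0.   ]
 [ 0.229 -0.973  0.001]
 [-0.    -0.001 -1.   ]]
[ 41.8 -32.3   0.1]
```

View pics/c1.png

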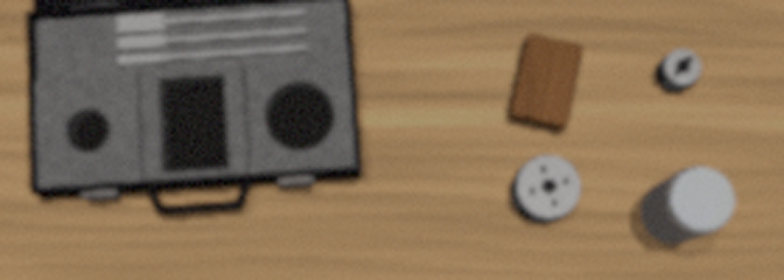

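Both cameras agree to about 2 mm, and the pockets measure 108 mm apart, as given. The saw is at (0.476, -0.199) and the large pocket at (0.544, 0.050). I'll rise first, then cross.

>>> arm_command(moves=[0,0,-2,0,0,0,-3,0,0,0,-2,0,1,-0.8,0,0,2,-1.5,0,0,2.5,-2,0,0,2.5,-2,0,0,2.5,-2,0,0,2.5,-2,0,0,2.5,-2,0,0,2.5,-2,0,0,2.5,-2,0,0], fingers=10)

```text
time: 1.1
ee_pos: [0.3059, -0.401, 0.3105]
eef_rot: [0.993, 0.115, -0.0, -0.0]
ft_force: [0.4, -0.8, -0.4]
width: 0.015
grip_force: 0.0
```

>>> arm_command(moves=[2.5,-2,0,0,2.5,-2,0,0,2.5,-2,0,0,2.5,-2,0,0,2.5,-2,0,0,2.5,-2,0,0,2.5,-1.6,0,0,2,-1.5,0,0,1,-0.5,0,0,0,0,0,0,0,0,0,0])

```text
time: 2.02
ee_pos: [0.4688, -0.2044, 0.3106]
eef_rot: [0.993, 0.115, -0.001, -0.0]
ft_force: [-1.0, -0.6, 0.1]
width: 0.0089
grip_force: 0.0
```

```bash
python3 -c "
from h import *
print(tool([.476,-.199,.099]),r.read_state()['time'])"
```

```text
[ 0.8 -0.4 21.2] 2.0167
```

>>> arm_command(moves=[0.4,-0.2,1,0,0.4,-0.2,2,0,0,0,2.5,0,0,0,2.5,0,0,0,2.5,0,0,0,2.5,0,0,0,2.5,0,0,0,2.2,0,0,0,1.5,0,0,0,1,0,0,0,0.6,0,0,0,0.4,0])

```text
time: 3.02
ee_pos: [0.4756, -0.1989, 0.0986]
eef_rot: [0.993, 0.115, -0.0, -0.0]
ft_force: [-0.4, 1.0, 0.3]
width: 0.009
grip_force: 0.0
```

>>> arm_command(moves=[0,0,0,0,0,0,0,0,0,0,0,0,0,0,0,0,0,0,0,0,0,0,0,0,0,0,0,0,0,0,0,0,0,0,0,0,0,0,0,0,0,0,0,0,0,0,0,0])

```text
time: 4.02
ee_pos: [0.476, -0.1984, 0.0992]
eef_rot: [0.993, 0.115, -0.0, 0.0]
ft_force: [-0.3, -1.0, -0.8]
width: 0.0087
grip_force: 0.0
```

```bash
python3 - <<'E'
from h import *
cv2.imwrite("pics/side2.png",r.camera("side")[:,:,::-1])
print(r.read_state()["ee_pos"],tool([.544,.05,.31]))
E
```

```text
[ 0.47601453 -0.19841646  0.09925178] [ 12.3 -22.6 -21.1]
```

View pics/side2.png

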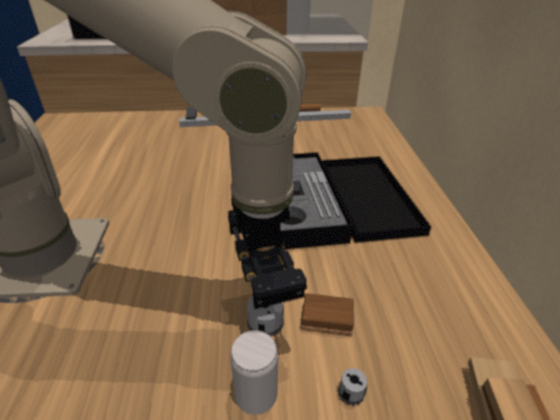

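>>> arm_command(moves=[0,0,0,0,0,0,0,0,0,0,0,0,0,0,0,0,0,0,0,0,0,0,0,0,0,0,0,0,0,0,0,0,0,0,0,0,0,0,0,0,0,0,0,0,0,0,0,0])

```text
time: 5.07
ee_pos: [0.476, -0.1984, 0.0993]
eef_rot: [0.993, 0.115, 0.0, 0.0]
ft_force: [0.4, -0.8, 0.3]
width: 0.0086
grip_force: 0.0
```

>>> arm_command(moves=[0,0,0,0,0,0,0,0,0,0,0,0,0,0,0,0,0,0,0,0,0,0,0,0])

```text
time: 5.57
ee_pos: [0.476, -0.1984, 0.0993]
eef_rot: [0.993, 0.115, 0.0, 0.0]
ft_force: [0.3, 0.8, 0.6]
width: 0.0086
grip_force: 0.0
```

The gripper points over the large saw at about (265,300) with clearance, and nothing has been disturbed. It has held there for 2.5 s. Next it goes up and across.

>>> arm_command(moves=[0,0,-1,0,0,0,-2,0,0,0,-2.5,0,0,0,-2.5,0,0,0,-2.5,0,0,0,-2.5,0,0,0,-2.5,0,0,0,-2.5,0,0,0,-2,0,0,0,-1,0,0,0,0,0])

```text
time: 6.48
ee_pos: [0.4768, -0.1985, 0.3119]
eef_rot: [0.993, 0.115, 0.002, 0.001]
ft_force: [0.6, 0.7, -0.0]
width: 0.0087
grip_force: 0.0
```

>>> arm_command(moves=[0.6,-1,0,0,1.1,-2,0,0,1.3,-2.4,0,0,1.3,-2.4,0,0,1.3,-2.4,0,0,1.3,-2.4,0,0,1.3,-2.4,0,0,1.3,-2.4,0,0,1.3,-2.4,0,0,1,-1.9,0,0,0.5,-0.9,0,0,0,0,0,0])

```text
time: 7.48
ee_pos: [0.5435, 0.0529, 0.3079]
eef_rot: [0.993, 0.117, -0.001, -0.001]
ft_force: [0.2, -0.4, -0.1]
width: 0.0086
grip_force: 0.0
```

```bash
python3 -c "
from h import *
print(tool([.544,.05,.100]),r.read_state()['time'])"
```

```text
[ 0.   0.3 20.8] 7.4833
```

>>> arm_command(moves=[0,0,1,0,0,0,2,0,0,0,2.5,0,0,0,2.5,0,0,0,2.5,0,0,0,2.5,0,0,0,2.5,0,0,0,2,0,0,0,1.5,0,0,0,1,0,0,0,0.6,0,0,0,0.4,0])

```text
time: 8.48
ee_pos: [0.5437, 0.0487, 0.0984]
eef_rot: [0.993, 0.114, -0.0, 0.0]
ft_force: [-0.0, 0.1, 0.1]
width: 0.0085
grip_force: 0.0
```

>>> arm_command(moves=[0,0,0,0,0,0,0,0,0,0,0,0,0,0,0,0,0,0,0,0,0,0,0,0,0,0,0,0,0,0,0,0,0,0,0,0,0,0,0,0,0,0,0,0,0,0,0,0])

```text
time: 9.48
ee_pos: [0.5441, 0.0498, 0.0992]
eef_rot: [0.993, 0.115, 0.0, 0.0]
ft_force: [0.9, -0.4, 1.4]
width: 0.0085
grip_force: 0.0
```

>>> arm_command(moves=[0,0,0,0,0,0,0,0,0,0,0,0,0,0,0,0,0,0,0,0,0,0,0,0,0,0,0,0,0,0,0,0,0,0,0,0,0,0,0,0,0,0,0,0,0,0,0,0])

```text
time: 10.48
ee_pos: [0.5441, 0.0497, 0.0992]
eef_rot: [0.993, 0.115, 0.0, 0.0]
ft_force: [0.1, 0.0, 0.3]
width: 0.0085
grip_force: 0.0
```

```bash
python3 -c "
from h import *
cv2.imwrite('pics/side3.png',r.camera('side')[:,:,::-1])"
```

```text
(no output)
```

View pics/side3.png

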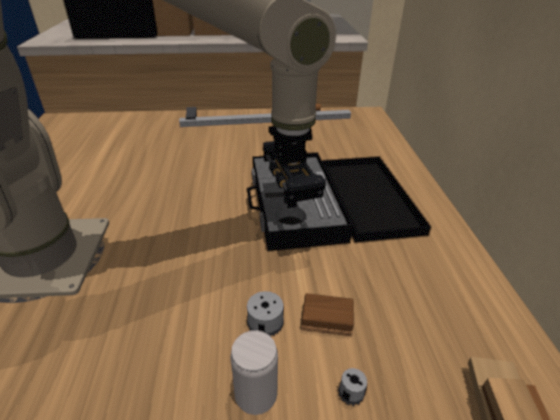

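The fingers point at the large pocket at (291,215). The saws at (265,310) and (353,385), the block and the can are all where they started.

```bash
python3 -c "
from bench import r
print(r.close_job())"
```

```text
the job is handed in; nothing more can be done
None
```

The job is handed in: the arm pointed about 5 cm above the large hole saw for 2.5 s, crossed high to its pocket in the case, and finished pointing there the same way at about 10.5 s, with no sign of touching anything.

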